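# Pick a hanging case of terminals for a job

## Task

Pick the orange terminal case for this job: lift its hang tab over the upturned tip as you slide it off its hook, without wrenching it against the hook. Then stand it upright, tab up, on the floor of the bin's free bay (the one with the pick slip in it), setting it down rather than letting it fall, and let go. Leave the blue case on its hook and the two items already in the bin where they are.

Things in the scene. Friction and masses are not known exactly. Their poses are not given: they have to be found in the camera images.
- rack: Bench-top display stand, fixed: upright grey perforated panel with red edges (282 mm wide, 251 mm high) on a flat foot 6 mm thick that runs 180 mm out under two hooks. Origin: on the bench, under the middle of the panel's front face. x axis: level, the way both hooks point, away from the panel; y along the panel; z up. One case hangs on each hook, either colour on either hook
- hook_a (a point): Where the level wire of the hook at y = +60 mm of the stand bends upward: centre of the wire, 130 mm out from the panel and 185 mm above the bench; same axes as the stand. Steel wire 5 mm thick, level from the panel to here; then the tip rises at 45 degrees and ends 13 mm farther out and 13 mm higher (wire centre). A case, orange or blue, hangs on it 30 to 60 mm before this point
- hook_b (a point): Where the level wire of the hook at y = -60 mm of the stand bends upward: centre of the wire, 130 mm out from the panel and 185 mm above the bench; same axes as the stand. Steel wire 5 mm thick, level from the panel to here; then the tip rises at 45 degrees and ends 13 mm farther out and 13 mm higher (wire centre). A case, orange or blue, hangs on it 30 to 60 mm before this point
- orange_case_center (a point): Orange hard-plastic case, 80 to 170 g, loose, hung on a hook. Point: its centre, half-way up. 30 mm thick (x, along the hook), 78 wide (y), 110 high (z up). Lower 72 mm: shell. Above it the tab, 38 mm high: two shoulders, 17 to 39 mm either side of the middle, 9 mm thick, good to pinch across x from above; between them a web 4 mm thick with the hang slot. Front and back alike
- orange_case_hole (a point): Centre of the orange case's hang slot, 38 mm above the case's centre. The slot is 34 mm wide (y) and 18 mm high, its upper edge 8 mm below the case's top; at the start that edge rests on top of the hook's wire
- blue_case_center (a point): The blue case on the other hook, otherwise the same as the orange one; centre of the case, half-way up. To be left hanging where it is
- free_bay (a point): Middle of the free bay's floor (4 mm above the bench), where a white pick slip with a green stripe lies. The bay is 48 mm along x and 96 mm along y inside; z up. It is any one of the three equal bays, side by side along x at 52 mm pitch, of the grey kitting bin (160 x 104 mm outside, fixed; walls and dividers 4 mm thick, tops 70 mm above the bench)
- carton_center (a point): Brown carton, 36 x 80 x 68 mm high, standing in another bay of the bin; its centre. To be left there
- junction_box_center (a point): White plastic junction box, 36 x 80 x 64 mm high, standing in the third bay of the bin; its centre. To be left there

How it is judged:
On the way, in this order (a step that is already met when the one before it is completed fails the run):
1. the orange case's slot has passed over the hook's tip: beyond the tip, and still held at hook height (x of orange_case_hole in the frame of rack above 0.148 m and z of orange_case_hole in the frame of rack above 0.175 m and contact force between the fingers and orange_case above 0.5 N), for 0.05 s.
2. the orange case stands in the free bay (x of orange_case_center in the frame of free_bay between -0.02 and 0.02 m and y of orange_case_center in the frame of free_bay between -0.02 and 0.02 m and z of orange_case_center in the frame of free_bay below 0.061 m and angle between orange_case_center's own z axis and vertical below 0.3 rad), for 0.2 s.
At the end, for the whole second after the job is handed in: The orange case stands tab up (leaning less than 0.3 rad) on the floor of the free bay: its centre within 20 mm of the bay's middle each way and less than 61 mm above the floor, at rest and released. The blue case hangs within 30 mm of its start; carton and junction box are within 25 mm of theirs (all of step 2 and linear speed of orange_case below 0.02 m/s and distance of blue_case_center from where it was at the start of the episode below 0.03 m and distance of each of carton_center, junction_box_center from where it was at the start of the episode below 0.025 m); the robot touches nothing.
It fails at once if the orange case is wrenched against its hook or the stand (more than 15 N) (contact force between orange_case and rack above 15 N).
It fails at once if the orange case is let fall (out of the fingers and faster than 0.5 m/s) (contact force between the fingers and orange_case below 0.05 N and linear speed of orange_case above 0.5 m/s).
It fails at once if the blue case is displaced by more than 30 mm (distance of blue_case_center from where it was at the start of the episode above 0.03 m).
It fails at once if the carton or the junction box is displaced by more than 25 mm (distance of any of carton_center, junction_box_center from where it was at the start of the episode above 0.025 m).
It also fails if it takes over 48 s, if anything falls off the work surface, if the arm or the gripper's body presses on something with over 40 N, if the wrist force passes 120 N, or if a joint passes its speed limit or range.

## Robot

A 7-joint arm with a two-finger parallel gripper is mounted at the origin on the work surface. World frame = base frame: x ahead of the robot, y to its left, z up, the work surface at z = 0. Lengths are in m, angles in rad, forces in N, time in s.
With the tool pointing down it reaches from about 0.4 to 0.85 m from the base axis. Payload 10.4 kg.
Tool frame: the origin (TCP) lies between the finger pads; the fingertips stand 17 mm ahead of it and the grasp point (between the pads) lies 2 mm behind it; z points along the fingers, y is the line along which they close (so a half turn about z gives the same grasp; the last joint's range is limited). The gripper opens to 85 mm and grips with 20 to 120 N. Pads are 22 mm wide; open, the fingers measure 114 mm over their backs; the gripper's body (76 mm by 85 mm) begins 54 mm behind the grasp point. The pads swing forward as they close: fully open they stand 13 mm farther back than shut.
Start: joints at [-1.309, 0.332, -0.065, 1.46, 0.022, 1.35, -0.088], TCP at [0.176, 0.6, 0.248] pointing down, gripper open.
Joint ranges: [-2.6, 2.6], [-0.5, 2.12], [-1.47, 1.34], [0.16, 2.42], [-1.27, 4.41], [0.06, 2.06], [-2.6, 2.6]. Speed limits (rad/s): [2.22, 2.22, 2.79, 2.79, 3.14, 3.14, 3.14].

## Interface

Orientations are given as a unit quaternion [x, y, z, w].
In Python, from workcell import readout, imaging, manip gives the robot as it stands. The module is installed in compiled form; this text tells all that it offers.
- The arm moves only by the shell command python3 -m crank 'ROWS' [OPENING] [FORCE]. ROWS is JSON, a list of rows, each a list of 4 numbers: the shift along the tool's x, y, z as a fraction of full scale, then the turn about the tool's z as a fraction of full scale. In form: [[x, y, z, yaw], ...]. A call has 1 to 5 rows; each row is the pose to reach, as a shift and turn from the pose commanded when the call began, along the tool's axes at that moment; what a row does not reach only later rows make up. Full scale, the value 1, is 400 mm for a shift and 60 degrees for a turn. A row lasts 1/12 s, in which the tool goes at most 41.7 mm and 7.16 degrees, less where a joint would pass 70% of its speed; a pose out of reach is approached as far as the arm can. A call with a number of a shift or a turn outside -1 to 1 is refused whole. A call with a gripper value outside its range is refused whole. OPENING is the gripper command: -1 is shut, 1 is fully open, values between are in proportion, set as the call begins (- or left out, the last holds). The fingers move at their own pace and stop on an object; FORCE is the grip in N (left out, the last holds). Time passes only in rows, so rows that repeat a pose let the fingers close. It gives the time, the measured TCP pose, the force, the opening and the grip force at its end, in the units of the state.
- readout.get_obs(): the state, without advancing time (a new reading comes with each control period).
- imaging.camera(name): name is "side" or "top" or "wrist"; returns a dict with "color" (384x512x3 uint8, red, green, blue), "fx", "fy", "cx", "cy" (pixels), "rvec" (rotation vector, rad) and "tvec" (3), from world to camera coordinates, as OpenCV has them. Camera axes: x right, y down, z forward; pixel columns grow to the right and rows downward; lengths in m; the calibration is good to about 2 mm. A picture is of the moment at which its call begins. There is no depth.
- manip.hand_in(): hands the job in; it is judged then, once.
The state is a dict: "clock": time; "joint_pos": joint angles; "joint_velocities": joint speeds; "tau": joint torques, N m; "position": TCP position; "ee_rot": TCP orientation; "ft_force": force on the tool from outside, world axes, zero at the start; "torque": the same for the moment, N m; "grip_width": opening from 0.0 (shut) to 1.0 (fully open); "grasp_force": force on a finger pad.
Only numpy, scipy, OpenCV 4.12 (cv2) and the standard library are available. Lean on these libraries where they do the work, as an engineer would, in place of code of your own. Each camera call takes 0.05 s, during which the arm holds its last target. There are 200 camera calls.

## Working session

There is one attempt and no reset: what is moved stays moved. The work goes in short steps, Python scripts to look and compute and a shell command to move; the robot and the scene stay as the last step left them, time stands still between calls to the robot, and variables do not carry over. Pictures are saved under pics/ and viewed, at most 11 in all, crops included, and the job is handed in when it is done.

```bash
mkdir -p pics; cat > h.py <<'E'
import numpy as np, cv2
from workcell import readout, imaging, manip
from scipy.spatial.transform import Rotation as R
def cam(n,save=None):
    c=imaging.camera(n)
    if save: cv2.imwrite('pics/'+save,c['color'][:,:,::-1])
    c['K']=np.array([[c['fx'],0,c['cx']],[0,c['fy'],c['cy']],[0,0,1.]])
    c['R']=cv2.Rodrigues(np.array(c['rvec'],float))[0]; c['t']=np.array(c['tvec'],float)
    return c
def ray(c,p):
    d=c['R'].T@np.array([(p[0]-c['cx'])/c['fx'],(p[1]-c['cy'])/c['fy'],1.]); return -c['R'].T@c['t'],d
def onz(c,p,z):
    o,d=ray(c,p); return o+d*(z-o[2])/d[2]
def proj(c,P):
    return cv2.projectPoints(np.array(P,float).reshape(-1,3),np.array(c['rvec'],float),c['t'],c['K'],None)[0][:,0]
E
python3 - <<'E'
from h import *
ims=[]
for n in ['side','top']:
    c=cam(n); ims.append(c['color']); print(n,c['K'][0],-c['R'].T@c['t'],c['R'][2])
    cv2.imwrite(f'pics/{n}0.png',cv2.resize(c['color'][:,:,::-1],(800,600),interpolation=cv2.INTER_CUBIC))
o=readout.get_obs();print(o)
E
```

```text
side [458.59121965   0.         258.85510764] [ 0.12813802 -0.78138354  0.89331398] [ 0.33479019  0.66685133 -0.66575133]
top [448.73405332   0.         251.51323969] [ 0.35581166 -0.0439977   1.06311544] [ 0.16650827  0.01441439 -0.98593469]
{'clock': 0.1, 'joint_pos': array([-1.30859465,  0.3327872 , -0.06471793,  1.46086941,  0.02160035,
        1.34991871, -0.08846623]), 'joint_velocities': array([ 0.00238985, -0.00324127,  0.00054933, -0.00354969,  0.00042805,
        0.00059931, -0.00083363]), 'tau': array([ 1.85624252e-03, -6.26741338e+01,  4.92975768e-02, -3.92431712e+01,
        1.61727320e-02,  6.87134758e-03,  3.24035966e-05]), 'position': array([0.17550558, 0.59951246, 0.24760318]), 'ee_rot': array([ 1.41885248e-01,  9.89882903e-01, -6.40329525e-04, -6.42787273e-05]), 'ft_force': array([ 0.12096671,  0.18236682, -0.37301981]), 'torque': array([ 0.00565871, -0.02911875,  0.03874288]), 'grasp_force': 0.0, 'grip_width': 0.9983047780710058}
```

View pics/side0.png

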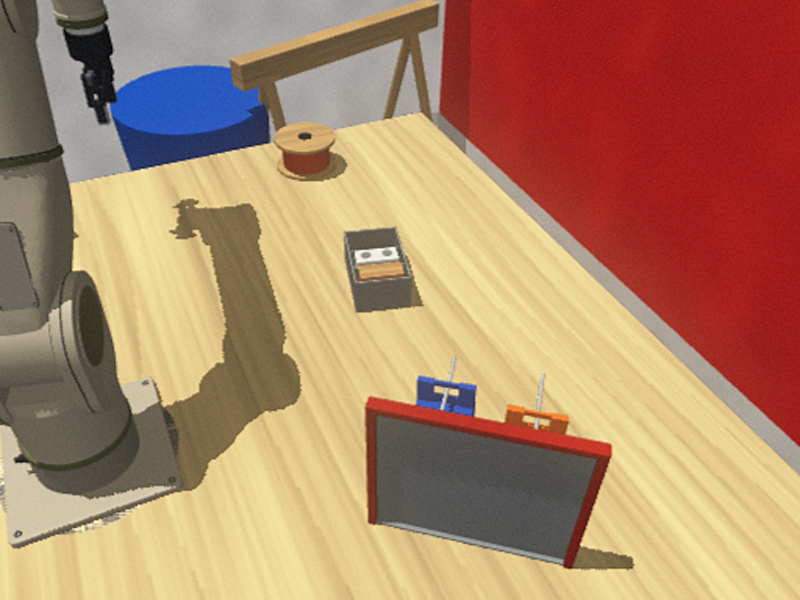

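View pics/top0.png

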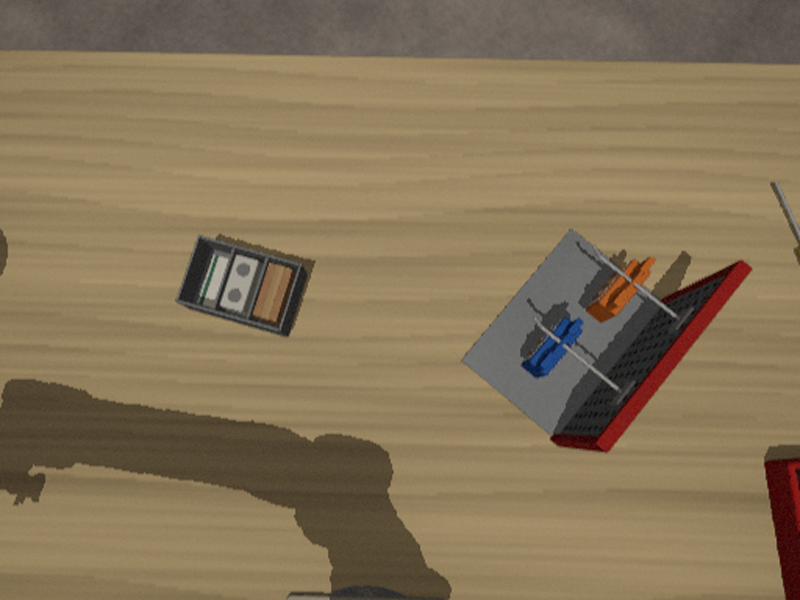

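The side view shows blue and orange cases on the hooks (tops near (445,395) and (537,420)). In the top view, at 800 px wide, orange is on the far hook (620,290), the bin is at (245,285), and the free bay with the slip is its leftmost one (215,278). I'll magnify the rack and bin to get corner pixels.

```bash
python3 - <<'E'
from h import *
c=cam('top'); im=c['color'][:,:,::-1]
a=cv2.resize(im[140:295,290:490],(800,620),interpolation=cv2.INTER_CUBIC)[:600]
b=cv2.resize(im[140:225,105:212],(642,510),interpolation=cv2.INTER_CUBIC)
cv2.imwrite('pics/a.png',a);cv2.imwrite('pics/b.png',b)
hsv=cv2.cvtColor(np.ascontiguousarray(im),cv2.COLOR_BGR2HSV)
def px(n,p,z): print(n,np.round(onz(c,np.array(p)/1.5625,z),4))
px('foot1',(572,230),.006);px('foot2',(462,360),.006);
px('panT1',(740,262),.251);px('panT2',(605,450),.251)
for n,lo,hi in [('or',(5,150,90),(15,255,255)),('bl',(105,150,60),(125,255,255))]:
    m=cv2.inRange(hsv,lo,hi); m[:140]=0;m[295:]=0
    k,l,s,ce=cv2.connectedComponentsWithStats(m)
    for i in range(1,k):
        if s[i,4]>50: print(n,s[i],ce[i],onz(c,ce[i],.19))
E
```

```text
foot1 [ 0.6637 -0.3035  0.006 ]
foot2 [ 0.4571 -0.1347  0.006 ]
panT1 [ 0.5578 -0.4407  0.251 ]
panT2 [ 0.3356 -0.2764  0.251 ]
or [376 164  44  42 538] [396.41078067 187.52230483] [ 0.52919478 -0.31669211  0.19      ]
or [399 166  10  11  55] [403.63636364 170.85454545] [ 0.56326329 -0.33192931  0.19      ]
bl [335 203  38  38 529] [353.93761815 222.57466919] [ 0.45758167 -0.23222637  0.19      ]
```

View pics/a.png

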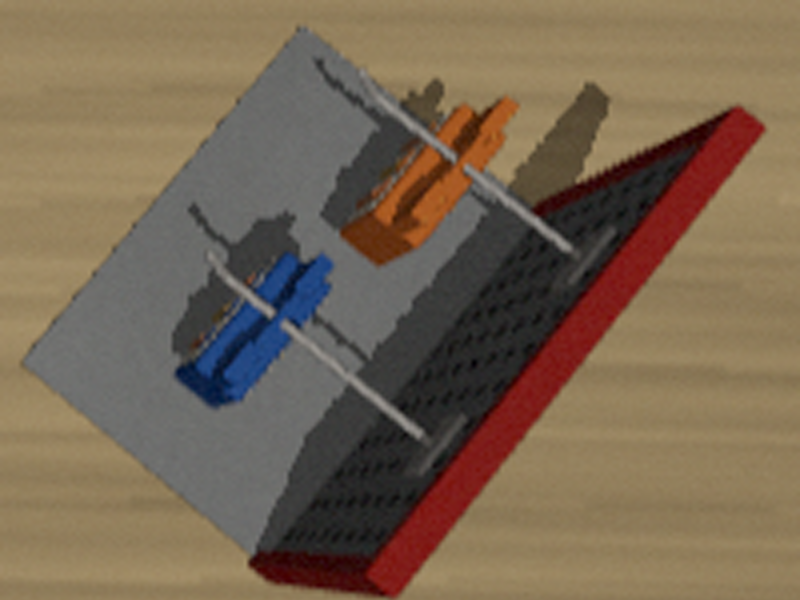

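View pics/b.png

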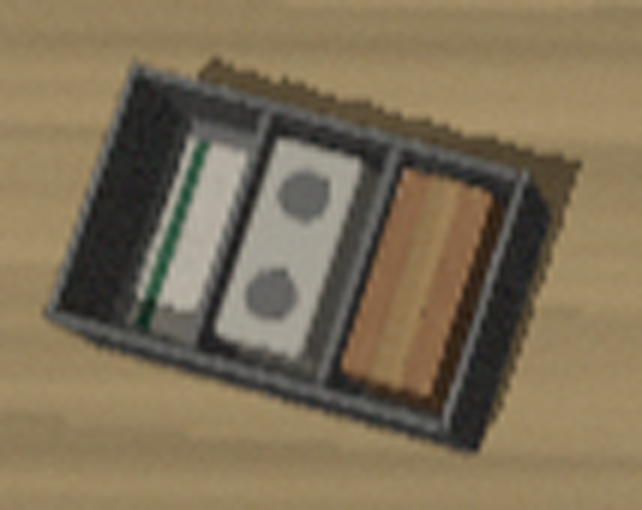

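Crop a shows the foot corners at (303,28), (25,362), wire/panel ends at (575,250), (422,435), and tips at (365,75), (213,258). Crop b shows the bin rim corners at (135,66), (525,172), (447,428), (50,313), with the slip in the left bay. Next I'll fit the frames.

```bash
python3 - <<'E'
from h import *
c=cam('top')
def fit(loc,wor):
    L=np.array(loc)[:,:2];W=np.array(wor)[:,:2];l=L-L.mean(0);w=W-W.mean(0)
    th=np.arctan2((l[:,0]*w[:,1]-l[:,1]*w[:,0]).sum(),(l*w).sum())
    M=np.array([[np.cos(th),-np.sin(th)],[np.sin(th),np.cos(th)]]);t=W.mean(0)-M@L.mean(0)
    print('th',th,'t',t,'res mm',np.round(1e3*(W-L@M.T-t),1).tolist()); return th,M,t
f=lambda u,s,o:((np.array(u)+.5)/s-.5+np.array(o))
A=lambda u:f(u,4,(290,140)); B=lambda u:f(u,6,(105,140))
loc=[(.18,-.141,.006),(.18,.141,.006),(0,-.06,.185),(0,.06,.185),(.143,-.06,.198),(.143,.06,.198)]
pts=[(303,28),(25,362),(575,250),(422,435),(365,75),(213,258)]
th,M,t=fit(loc,[onz(c,A(p),l[2]) for p,l in zip(pts,loc)])
# bin: local x along 160 side
pb=[(135,66),(525,172),(447,428),(50,313)]
W=[onz(c,B(p),.07) for p in pb]
# image right = -y world
lb=[(.08,.052),(-.08,.052),(-.08,-.052),(.08,-.052)]
tb,Mb,t2=fit([(a,-b) for a,b in lb],W)
print('bay',t2+Mb@[.052,0], 'slip', [onz(c,B(p),.004)[:2] for p in [(200,225)]])
# case rack x candidates: back/front of shoulder ends
for n,p,z in [('shoulder far end',(515,105),.1955),('sh near end',(418,238),.1955)]:
    print(n,M.T@(onz(c,A(p),z)[:2]-t))
for xr in (.07,.08,.09,.1):
    P=[[*(M@[xr,-.06+dy]+t),.1955] for dy in (-.039,-.017,.017,.039)]
    print(xr,np.round(((proj(c,P)-[290,140]+.5)*4-.5)).tolist())
# predicted side view, for check
s=cam('side'); 
for p in [(.143,-.06,.198),(.143,.06,.198)]: print('side tip(800)',proj(s,[*(M@p[:2]+t),p[2]])*1.5625)
for xr in(.07,.08,.09,.1): print(xr,np.round(1.5625*proj(s,[[*(M@[xr,-.06+dy]+t),.1955] for dy in (-.039,.039)])).tolist())
E
```

```text
th 0.8940966868334128 t [ 0.45143131 -0.35630618] res mm [[-8.9, 2.4], [3.5, -7.5], [4.4, 3.8], [5.2, 6.3], [-2.1, -2.8], [-2.0, -2.2]]
th 1.3198833466873099 t [0.55684788 0.1952013 ] res mm [[-2.5, -1.4], [-0.8, 2.5], [1.5, 1.1], [1.7, -2.1]]
bay [0.56975888 0.24557297] slip [array([0.57697367, 0.24741444])]
shoulder far end [ 0.07351212 -0.09653642]
sh near end [ 0.0696817  -0.01262281]
0.07 [[524.0, 106.0], [497.0, 139.0], [455.0, 191.0], [428.0, 225.0]]
0.08 [[507.0, 93.0], [481.0, 126.0], [439.0, 178.0], [412.0, 212.0]]
0.09 [[491.0, 80.0], [464.0, 114.0], [422.0, 165.0], [395.0, 199.0]]
0.1 [[475.0, 68.0], [448.0, 101.0], [406.0, 152.0], [379.0, 186.0]]
side tip(800) [[543.55574773 372.2225902 ]]
side tip(800) [[454.43511841 355.96606107]]
0.07 [[570.0, 421.0], [507.0, 409.0]]
0.08 [[570.0, 415.0], [508.0, 403.0]]
0.09 [[571.0, 409.0], [509.0, 397.0]]
0.1 [[571.0, 403.0], [510.0, 392.0]]
```

```bash
cat >> h.py <<'E'
def go(x,y,z,yaw=None):
    "remaining to TCP target in move units; yaw = world heading of tool y (mod pi)"
    o=readout.get_obs(); M=R.from_quat(o['ee_rot']).as_matrix()
    d=M.T@(np.array([x,y,z])-o['position']); cy=np.arctan2(M[1,1],M[0,1]); a=0
    if yaw is not None: a=-((yaw-cy+np.pi/2)%np.pi-np.pi/2)
    print('t',round(o['clock'],2),'pos',np.round(o['position'],4),'yaw',round(cy,4),'tilt',np.round(M[:,2],3),'F',np.round(o['ft_force'],1),'grip',round(o['grip_width'],3),round(o['grasp_force'],1))
    print('shift frac',np.round(d/.4,4),'yaw frac',round(a/np.radians(60),4),'|d|',np.linalg.norm(d))
E
python3 -m crank '[[-0.083,-0.041,-0.026,0],[-0.167,-0.081,-0.051,0],[-0.25,-0.122,-0.077,0],[-0.334,-0.162,-0.102,0],[-0.417,-0.203,-0.128,0]]' 0.2
python3 -m crank '[[-0.083,-0.041,-0.026,0],[-0.167,-0.081,-0.051,0],[-0.25,-0.122,-0.077,0],[-0.334,-0.162,-0.102,0],[-0.417,-0.203,-0.128,0]]'
python3 -c "
from h import *
go(.56,-.30,.36,.894)"
```

```text
clock: 0.67
position: [0.3139, 0.4736, 0.3]
ee_rot: [0.142, 0.99, 0.0, -0.0]
ft_force: [0.4, 0.6, 0.3]
grip_width: 0.597
grasp_force: 0.0
clock: 1.08
position: [0.4512, 0.3487, 0.3513]
ee_rot: [0.142, 0.99, 0.0, 0.0]
ft_force: [0.6, 1.2, -0.3]
grip_width: 0.599
grasp_force: 0.0
t 1.08 pos [0.4512 0.3487 0.3513] yaw 1.286 tilt [ 0.  0. -1.] F [ 0.6  1.2 -0.3] grip 0.599 0.0
shift frac [-0.7167 -1.48   -0.0222] yaw frac 0.3744 |d| 0.6578306988843464
```

```bash
for i in 1 2 3; do :; done
python3 -m crank '[[-0.036,-0.074,0,0],[-0.072,-0.148,0,0],[-0.108,-0.222,0,0],[-0.143,-0.296,0,0],[-0.179,-0.37,-0.005,0]]' >/dev/null
python3 -m crank '[[-0.036,-0.074,0,0],[-0.072,-0.148,0,0],[-0.108,-0.222,0,0],[-0.143,-0.296,0,0],[-0.179,-0.37,-0.005,0]]' >/dev/null
python3 -m crank '[[-0.036,-0.074,0,0],[-0.072,-0.148,0,0],[-0.108,-0.222,0,0],[-0.143,-0.296,0,0],[-0.179,-0.37,-0.005,0]]' >/dev/null
python3 -m crank '[[-0.036,-0.074,0,0.08],[-0.072,-0.148,0,0.16],[-0.108,-0.222,0,0.24],[-0.143,-0.296,0,0.32],[-0.179,-0.37,-0.005,0.374]]' >/dev/null
python3 -m crank '[[0,0,0,0],[0,0,0,0]]' >/dev/null
python3 - <<'E'
from h import *
go(.56,-.30,.36,.894)
c=cam('wrist'); cv2.imwrite('pics/w1.png',cv2.resize(c['color'][:,:,::-1],(800,600),interpolation=cv2.INTER_CUBIC))
print(-c['R'].T@c['t'],c['R'][2])
E
```

```text
t 2.92 pos [ 0.558  -0.3005  0.358 ] yaw 0.8908 tilt [-0.002 -0.001 -1.   ] F [ 0.3 -0.   0.8] grip 0.597 0.0
shift frac [-0.0031  0.0041 -0.005 ] yaw frac -0.0031 |d| 0.0028703692456866214
[ 0.4948329  -0.24729134  0.48403695] [ 0.24384086 -0.19989302 -0.94899126]
```

View pics/w1.png

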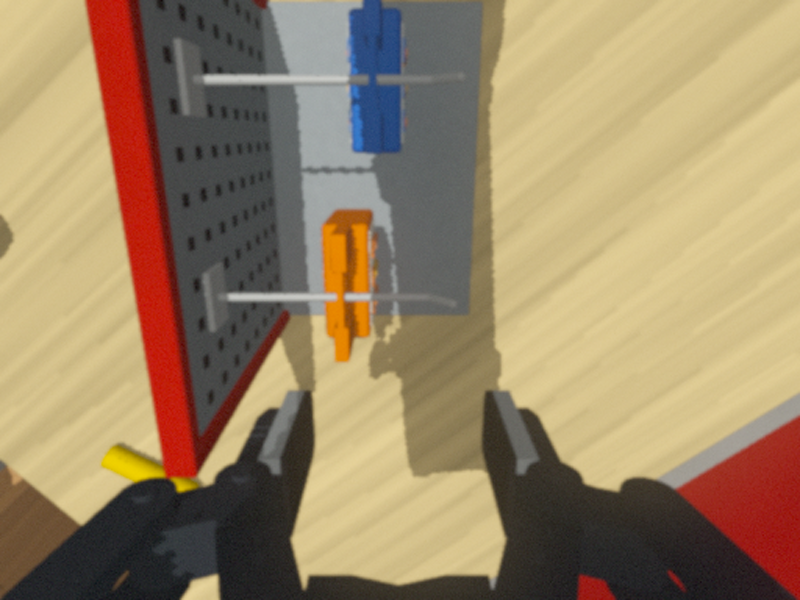

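The wrist view shows the orange wire from (225,296) to a bend at (432,298) and tip (455,304). The orange tab runs from the inner end (338,228) to the outer end (343,358). The blue wire runs from (200,79) to a bend at (435,79) and tip (462,76).

```bash
python3 - <<'E'
from h import *
c=cam('wrist')
s=lambda p:(np.array(p)+.5)/1.5625-.5
W={k:onz(c,s(p),z) for k,p,z in [('ob',(432,298),.185),('ot',(455,304),.198),('op',(225,296),.185),('bb',(435,79),.185),('bt',(462,76),.198),('bp',(200,79),.185),('ti',(339,228),.1955),('to',(343,358),.1955)]}
for k in W: print(k,np.round(W[k],4))
d=W['bb']-W['ob']; print('bend sep',np.linalg.norm(d)); d=W['bt']-W['ot']; print('tip sep',np.linalg.norm(d), 'yaw', np.arctan2(d[1],d[0])-np.pi/2)
d=W['ob']-W['op'];print('wire yaw',np.arctan2(d[1],d[0]),np.linalg.norm(d)); d=W['bb']-W['bp'];print(np.arctan2(d[1],d[0]),np.linalg.norm(d))
d=W['ti']-W['to'];print('tab',np.linalg.norm(d),np.arctan2(d[1],d[0])-np.pi/2)
th=.894; X=np.array([np.cos(th),np.sin(th)]);Y=np.array([-X[1],X[0]])
bend=W['ob'][:2]; 
for k in W: q=W[k][:2]-bend; print(k,'rel bend (x,y)',np.round([q@X,q@Y],4))
E
```

```text
ob [ 0.5806 -0.2887  0.185 ]
ot [ 0.5881 -0.2787  0.198 ]
op [ 0.5015 -0.3851  0.185 ]
bb [ 0.4855 -0.2134  0.185 ]
bt [ 0.4933 -0.2033  0.198 ]
bp [ 0.4075 -0.3103  0.185 ]
ti [ 0.5128 -0.3026  0.1955]
to [ 0.574  -0.3524  0.1955]
bend sep 0.12135969307273263
tip sep 0.12111097370175523 yaw 0.8987980730854175
wire yaw 0.8836603099439726 0.12464444010822626
0.8934101700864023 0.12436048161497859
tab 0.07882066085549896 0.8883801602519812
ob rel bend (x,y) [0. 0.]
ot rel bend (x,y) [0.0125 0.0004]
op rel bend (x,y) [-0.1246  0.0013]
bb rel bend (x,y) [-0.0008  0.1214]
bt rel bend (x,y) [0.0119 0.1215]
bp rel bend (x,y) [-0.1252  0.1214]
ti rel bend (x,y) [-0.0533  0.0441]
to rel bend (x,y) [-0.0537 -0.0347]
```

```bash
python3 -c "
from h import *
go(.5652,-.345,.23,.89)"
```

```text
t 3.02 pos [ 0.5588 -0.2977  0.3584] yaw 0.8954 tilt [-0.     0.001 -1.   ] F [0.5 0.5 0.1] grip 0.599 0.0
shift frac [-0.0865 -0.0824  0.3209] yaw frac 0.0052 |d| 0.136982044420335
```

```bash
python3 -m crank '[[-0.02,-0.02,0.05,0],[-0.06,-0.05,0.12,0],[-0.087,-0.087,0.18,0.005],[-0.087,-0.087,0.22,0.005],[-0.087,-0.087,0.24,0.005]]' 0
python3 -m crank '[[0,0,0,0],[0,0,0,0],[0,0,0,0],[0,0,0,0]]' >/dev/null
python3 - <<'E'
from h import *
c=cam('wrist'); cv2.imwrite('pics/w2.png',cv2.resize(c['color'][:,:,::-1],(800,600),interpolation=cv2.INTER_CUBIC))
np.savez('w2',R=c['R'],t=c['t'],K=c['K'],cal=[c['fx'],c['fy'],c['cx'],c['cy']])
go(.5646,-.3475,.184,.89)
E
```

```text
clock: 3.43
position: [0.5635, -0.3461, 0.2603]
ee_rot: [0.334, 0.943, 0.0, -0.001]
ft_force: [-0.3, 0.8, 0.4]
grip_width: 0.5
grasp_force: 0.0
t 3.82 pos [ 0.5646 -0.347   0.264 ] yaw 0.89 tilt [ 0.002 -0.    -1.   ] F [-0.9 -0.6  0.8] grip 0.504 0.0
shift frac [-0.0004 -0.0012  0.2001] yaw frac 0.0 |d| 0.08004042141138389
```

View pics/w2.png

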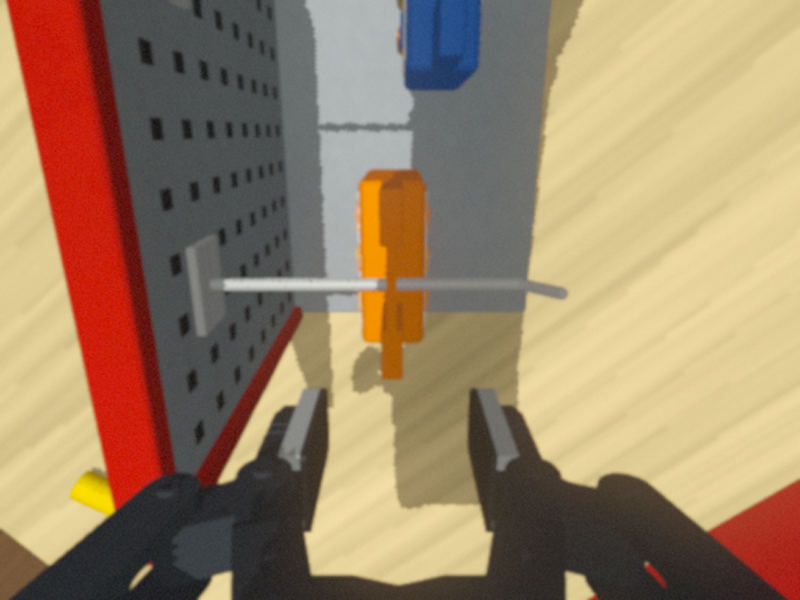

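The closer view shows the tab's outer end at (392,379), 383–402 wide, with the bend at about (525,284) and the tip at (563,293). The fingers straddle the tab line.

```bash
python3 - <<'E'
from h import *
z=np.load('w2.npz');c=dict(R=z['R'],t=z['t'],fx=z['cal'][0],fy=z['cal'][1],cx=z['cal'][2],cy=z['cal'][3])
s=lambda p:(np.array(p)+.5)/1.5625-.5
X=np.array([np.cos(.89),np.sin(.89)]);Y=np.array([-X[1],X[0]])
e=onz(c,s((392.5,379)),.1955)[:2]; b=onz(c,s((525,284)),.185)[:2]; t=onz(c,s((563,293)),.198)[:2]
w=onz(c,s((222,285)),.185)[:2]; wl=onz(c,s((383,340)),.1955)[:2]
tar=e+.011*Y
print('end',e,'bend',b,'tip',t,'wire yaw',np.arctan2(*(b-w)[::-1]),'end rel bend',(e-b)@X,(e-b)@Y,'tip rel',(t-b)@X)
print('target',tar); go(*tar,.184,.89)
E
```

```text
end [ 0.5747675  -0.35607116] bend [ 0.57955136 -0.29006071] tip [ 0.58679482 -0.28094282] wire yaw 0.893513783790503 end rel bend -0.05430586672480788 -0.03783036975733463 tip rel 0.011644383507347533
target [ 0.56621971 -0.34914762]
t 3.82 pos [ 0.5646 -0.347   0.264 ] yaw 0.89 tilt [ 0.002 -0.    -1.   ] F [-0.9 -0.6  0.8] grip 0.504 0.0
shift frac [-0.0062 -0.0019  0.2001] yaw frac 0.0 |d| 0.08008411854268571
```

```bash
python3 -m crank '[[-0.005,-0.002,0.04,0],[-0.005,-0.002,0.1,0],[-0.005,-0.002,0.15,0],[-0.005,-0.002,0.18,0],[-0.005,-0.002,0.2,0]]' 0 25
python3 -m crank '[[0,0,0,0],[0,0,0,0],[0,0,0,0]]' -0.4
python3 -m crank '[[0,0,0,0],[0,0,0,0],[0,0,0,0],[0,0,0,0],[0,0,0,0]]' -0.65
python3 -m crank '[[0,0,0,0],[0,0,0,0],[0,0,0,0],[0,0,0,0],[0,0,0,0]]' -1 30
```

```text
clock: 4.23
position: [0.565, -0.3487, 0.1817]
ee_rot: [0.334, 0.943, 0.0, -0.001]
ft_force: [-0.6, 0.0, 0.8]
grip_width: 0.498
grasp_force: 0.0
clock: 4.48
position: [0.5656, -0.3496, 0.1841]
ee_rot: [0.334, 0.942, -0.0, 0.001]
ft_force: [0.0, 0.0, 0.9]
grip_width: 0.303
grasp_force: 0.0
clock: 4.9
position: [0.5651, -0.3492, 0.1828]
ee_rot: [0.334, 0.942, 0.0, 0.0]
ft_force: [1.0, -0.1, -0.9]
grip_width: 0.175
grasp_force: 0.0
clock: 5.32
position: [0.5651, -0.3492, 0.1827]
ee_rot: [0.334, 0.942, 0.0, 0.0]
ft_force: [-0.1, -0.3, 1.2]
grip_width: 0.102
grasp_force: 34.7
```

```bash
python3 -m crank '[[0,0,0,0],[0,0,-0.005,0],[0,0,-0.01,0],[0,0,-0.016,0],[0,0,-0.016,0]]' -1 45
python3 -m crank '[[0,0,0,0],[0,0,0,0],[0,0,0,0],[0,0,0,0]]'
python3 - <<'E'
from h import *
c=cam('wrist'); cv2.imwrite('pics/w3.png',cv2.resize(c['color'][:,:,::-1],(800,600),interpolation=cv2.INTER_CUBIC))
go(.5656,-.3495,.184,.89)
E
```

```text
clock: 5.73
position: [0.5652, -0.3493, 0.1895]
ee_rot: [0.334, 0.942, 0.0, 0.0]
ft_force: [0.2, -0.9, -1.4]
grip_width: 0.093
grasp_force: 46.2
clock: 6.07
position: [0.565, -0.3491, 0.1889]
ee_rot: [0.334, 0.942, 0.0, -0.0]
ft_force: [0.5, -0.5, -1.9]
grip_width: 0.098
grasp_force: 46.2
t 6.12 pos [ 0.565  -0.3491  0.1889] yaw 0.8891 tilt [-0.  0. -1.] F [-0.1 -0.3 -1.2] grip 0.097 46.2
shift frac [-0.0018  0.0002  0.0122] yaw frac -0.0008 |d| 0.004948946345142198
```

View pics/w3.png

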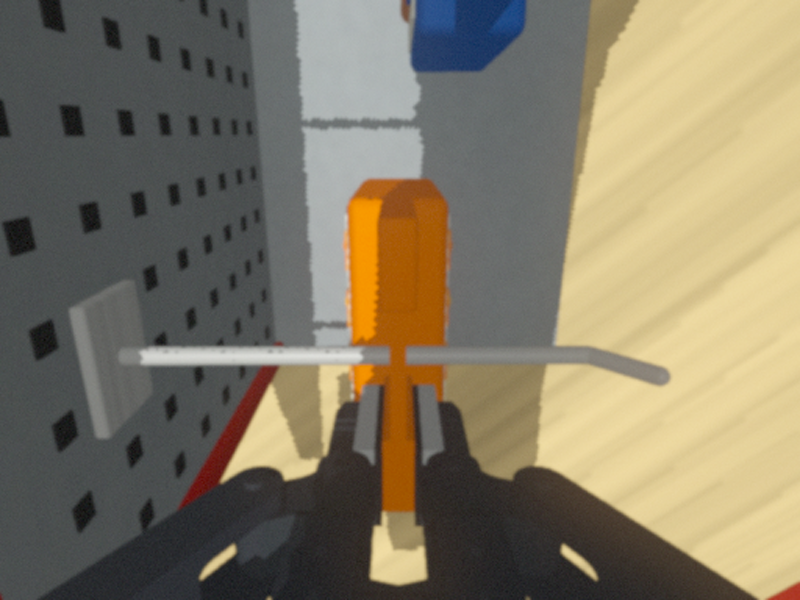

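```bash
python3 -m crank '[[0,0.025,0,0],[0,0.05,0,0],[0,0.075,0,0],[0,0.1,0,0],[0,0.12,0,0]]'
python3 -m crank '[[0,0,0,0],[0,0,0,0],[0,0,0,0]]'
python3 -c "
from h import *
X=np.array([np.cos(.89),np.sin(.89)]);o=readout.get_obs();print((o['position'][:2]-[.565,-.3491])@X,o['position'][2])"
```

```text
clock: 6.53
position: [0.5967, -0.3099, 0.1889]
ee_rot: [0.333, 0.943, 0.0, -0.0]
ft_force: [0.4, 0.3, -2.0]
grip_width: 0.096
grasp_force: 46.1
clock: 6.78
position: [0.5949, -0.3124, 0.1891]
ee_rot: [0.335, 0.942, -0.0, -0.0]
ft_force: [-0.3, -0.6, -2.4]
grip_width: 0.096
grasp_force: 46.1
0.04738353777191984 0.1890735350117176
```

```bash
python3 -m crank '[[0,0.01,0,0],[0,0.02,-0.008,0],[0,0.03,-0.018,0],[0,0.04,-0.028,0],[0,0.05,-0.037,0]]'
python3 -m crank '[[0,0.01,0,0],[0,0.025,0,0],[0,0.05,0,0],[0,0.07,0,0],[0,0.07,0,0]]'
python3 -m crank '[[0,0,0,0],[0,0,0,0],[0,0,0,0]]'
python3 - <<'E'
from h import *
c=cam('wrist'); cv2.imwrite('pics/w4.png',c['color'][:,:,::-1])
go(.5698,.2456,.4,1.32)
E
```

```text
clock: 7.2
position: [0.6084, -0.296, 0.2046]
ee_rot: [0.334, 0.943, 0.0, 0.0]
ft_force: [-0.1, -0.1, -1.3]
grip_width: 0.096
grasp_force: 46.1
clock: 7.62
position: [0.6273, -0.2717, 0.2033]
ee_rot: [0.333, 0.943, 0.001, -0.0]
ft_force: [0.2, -1.1, -1.3]
grip_width: 0.096
grasp_force: 46.1
clock: 7.87
position: [0.6251, -0.2752, 0.2038]
ee_rot: [0.335, 0.942, -0.0, -0.0]
ft_force: [0.1, -0.5, -0.8]
grip_width: 0.099
grasp_force: 46.1
t 7.92 pos [ 0.6251 -0.2753  0.2039] yaw 0.8882 tilt [-0. -0. -1.] F [-0.6 -0.1 -1.7] grip 0.097 46.1
shift frac [ 0.9287  0.923  -0.4905] yaw frac -0.4123 |d| 0.5592937145770964
```

View pics/w4.png

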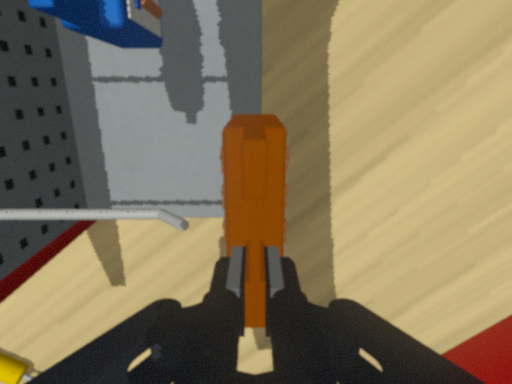

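The case is clear of the hook: it's in the fingers at (255,250), and the hook tip is behind it at (183,225). Next is the carry to the bin.

```bash
python3 -m crank '[[0,0.03,-0.04,0],[0,0.06,-0.1,0],[0,0.1,-0.16,0],[0,0.14,-0.22,0],[0,0.16,-0.25,0]]'
python3 -c "
from h import *
go(.597,.2386,.30,1.32)"
```

```text
clock: 8.33
position: [0.6674, -0.2235, 0.3071]
ee_rot: [0.334, 0.943, 0.001, 0.002]
ft_force: [0.9, 0.4, -0.7]
grip_width: 0.098
grasp_force: 46.1
t 8.33 pos [ 0.6674 -0.2235  0.3071] yaw 0.8907 tilt [ 0.004 -0.    -1.   ] F [ 0.9  0.4 -0.7] grip 0.098 46.1
shift frac [0.8635 0.7875 0.017 ] yaw frac -0.4099 |d| 0.4675186423166041
```

```bash
python3 -m crank '[[0.04,0.036,0,0],[0.1,0.09,0,0],[0.16,0.146,0,0],[0.22,0.2,0,0],[0.28,0.256,0,0]]' >/dev/null
python3 -m crank '[[0.06,0.055,0,0],[0.12,0.11,0,0],[0.18,0.164,0,0],[0.24,0.22,0,0],[0.29,0.265,0,0]]' >/dev/null
python3 -m crank '[[0.06,0.055,0,-0.08],[0.12,0.11,0,-0.16],[0.18,0.164,0,-0.25],[0.24,0.22,0,-0.33],[0.28,0.256,0,-0.41]]' >/dev/null
python3 -m crank '[[0,0,0,0],[0,0,0,0],[0,0,0,0],[0,0,0,0]]' 
python3 - <<'E'
from h import *
c=cam('wrist'); w=c['color'][:,:,::-1]; np.savez('w5',R=c['R'],t=c['t'],cal=[c['fx'],c['fy'],c['cx'],c['cy']])
cv2.imwrite('pics/w5.png',cv2.resize(w,(800,600),interpolation=cv2.INTER_CUBIC))
go(.597,.2386,.30,1.32)
E
```

```text
clock: 9.92
position: [0.5982, 0.2288, 0.3041]
ee_rot: [0.127, 0.992, -0.0, 0.0]
ft_force: [0.5, 0.4, -2.6]
grip_width: 0.094
grasp_force: 46.1
t 9.97 pos [0.5982 0.2289 0.3042] yaw 1.3154 tilt [ 0. -0. -1.] F [-1.3 -0.1 -1.3] grip 0.093 46.1
shift frac [0.009  0.0227 0.0104] yaw frac -0.0044 |d| 0.010629440150755105
```

View pics/w5.png

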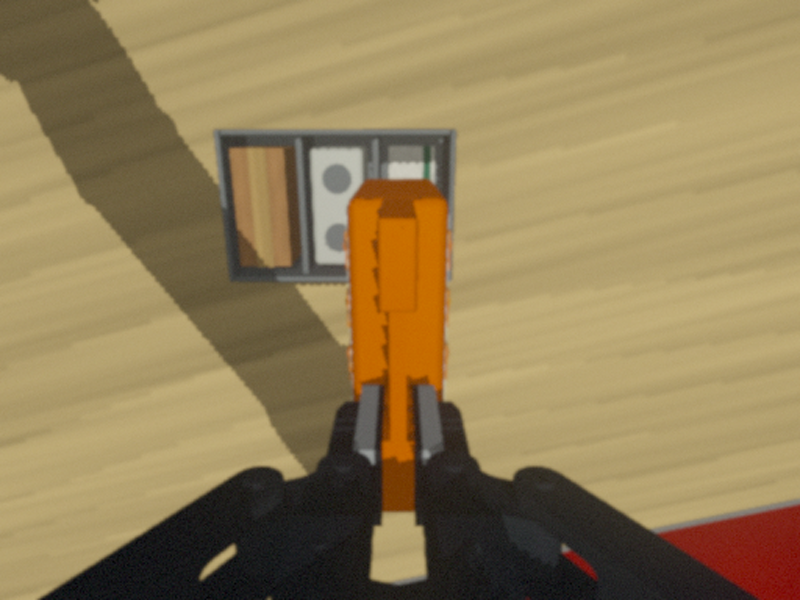

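The wrist view shows the bin rim corners at about (217,130), (456,130), (231,281) and (452,281), with the slip in the right-hand bay, partly behind the case.

```bash
python3 - <<'E'
from h import *
z=np.load('w5.npz');c=dict(R=z['R'],t=z['t'],fx=z['cal'][0],fy=z['cal'][1],cx=z['cal'][2],cy=z['cal'][3])
s=lambda p:(np.array(p)+.5)/1.5625-.5
P=[onz(c,s(p),.07)[:2] for p in [(217,130),(456,130),(452,281),(231,281)]]
print(np.round(P,4)); L=np.linalg.norm
print('sides',L(P[1]-P[0]),L(P[2]-P[1]),L(P[2]-P[3]),L(P[3]-P[0]))
for a,b in((0,1),(3,2)): d=P[b]-P[a];print('yaw',np.arctan2(d[1],d[0]))
for a,b in((1,2),(0,3)): d=P[a]-P[b];print('yawY',np.arctan2(d[1],d[0])-np.pi/2)
ctr=np.mean(P,0);th=1.32;X=np.array([np.cos(th),np.sin(th)]);Y=np.array([-X[1],X[0]])
bay=ctr+.052*X; print('bay',bay,'sideR', (P[1]+P[2])/2-.028*X,'tcp',bay-.027*Y)
go(*(bay-.027*Y),.2,th)
E
```

```text
[[0.4869 0.1371]
 [0.5266 0.2886]
 [0.626  0.2633]
 [0.5858 0.1099]]
sides 0.15659017686057172 0.10256180346185771 0.15858182185277697 0.10256543064905924
yaw 1.3150683589760024
yaw 1.3150603235873795
yawY 1.3223168902308684
yawY 1.3028979827974476
bay [0.56923065 0.25009581] sideR [0.56930759 0.24882912] tcp [0.59538595 0.24339507]
t 9.97 pos [0.5982 0.2289 0.3042] yaw 1.3154 tilt [ 0. -0. -1.] F [-1.3 -0.1 -1.3] grip 0.093 46.1
shift frac [0.0161 0.0334 0.2604] yaw frac -0.0044 |d| 0.10520331811255998
```

```bash
python3 -m crank '[[0.015,0.028,0.03,0],[0.015,0.028,0.1,0],[0.015,0.028,0.18,0],[0.015,0.028,0.25,0],[0.015,0.028,0.28,0]]' >/dev/null
python3 -m crank '[[0,0,0,0],[0,0,0,0],[0,0,0,0],[0,0,0,0]]' 
python3 - <<'E'
from h import *
go(.5956,.2414,.1,1.315)
t=cam('top')['color'][140:225,105:212,::-1]; s=cam('side')['color'][120:220,190:290,::-1]
w=cam('wrist')['color'][20:200,120:360,::-1]
r=lambda i,h:cv2.resize(i,(int(i.shape[1]*h/i.shape[0]),h),interpolation=cv2.INTER_CUBIC)
a=np.hstack([r(t,300),r(s,300)]); b=r(w,300); b=np.pad(b,((0,0),(0,max(0,a.shape[1]-b.shape[1])),(0,0)))
cv2.imwrite('pics/m6.png',np.vstack([a,b[:,:a.shape[1]]]))
E
```

```text
clock: 10.72
position: [0.5956, 0.2434, 0.1939]
ee_rot: [0.126, 0.992, 0.001, 0.001]
ft_force: [0.1, 0.1, -1.7]
grip_width: 0.096
grasp_force: 46.0
t 10.72 pos [0.5956 0.2434 0.1939] yaw 1.3182 tilt [ 0.003  0.002 -1.   ] F [ 0.1  0.1 -1.7] grip 0.096 46.0
shift frac [-0.0006 -0.0053  0.2349] yaw frac 0.0031 |d| 0.09396441599095812
```

View pics/m6.png

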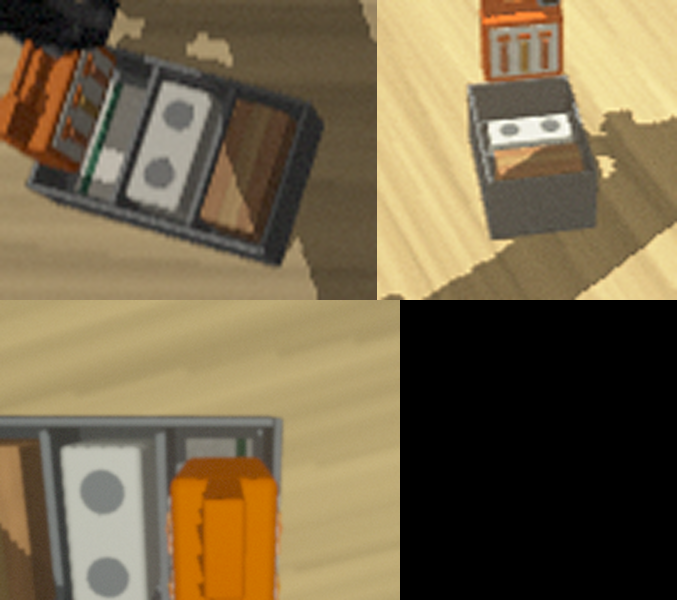

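The case is centred over the slip bay (wrist crop: case centre at 223, bay centre about 220) and upright. I'll lower it.

```bash
python3 -m crank '[[0,-0.005,0.02,0],[0,-0.005,0.05,0],[0,-0.005,0.08,0],[0,-0.005,0.11,0],[0,-0.005,0.13,0]]'
python3 -m crank '[[0,0,0.02,0],[0,0,0.04,0],[0,0,0.055,0],[0,0,0.07,0],[0,0,0.07,0]]'
python3 -m crank '[[0,0,0,0],[0,0,0,0],[0,0,0,0]]'
```

```text
clock: 11.28
position: [0.5932, 0.2408, 0.1372]
ee_rot: [0.126, 0.992, -0.001, -0.001]
ft_force: [-0.4, 1.2, -1.9]
grip_width: 0.094
grasp_force: 46.1
clock: 11.7
position: [0.5937, 0.2409, 0.1106]
ee_rot: [0.126, 0.992, -0.0, -0.001]
ft_force: [-0.6, -0.3, -1.9]
grip_width: 0.098
grasp_force: 46.1
clock: 11.95
position: [0.5945, 0.2412, 0.1125]
ee_rot: [0.126, 0.992, 0.0, 0.0]
ft_force: [-0.3, -0.1, -2.5]
grip_width: 0.098
grasp_force: 46.1
```

```bash
python3 -m crank '[[0,0,0.006,0],[0,0,0.012,0],[0,0,0.018,0],[0,0,0.02,0],[0,0,0.02,0]]' | sed -n 2,4p
python3 -m crank '[[0,0,0.0025,0],[0,0,0.005,0],[0,0,0.005,0],[0,0,0.005,0]]'| sed -n 2,4p
python3 -m crank '[[0,0,0.0025,0],[0,0,0.0025,0],[0,0,0.0025,0]]'| sed -n 2,4p
```

```text
position: [0.594, 0.241, 0.1035]
ee_rot: [0.126, 0.992, -0.0, -0.0]
ft_force: [0.5, 0.3, -0.6]
position: [0.5942, 0.241, 0.1019]
ee_rot: [0.126, 0.992, 0.0, -0.0]
ft_force: [0.1, -1.3, -1.6]
position: [0.5946, 0.2411, 0.1015]
ee_rot: [0.126, 0.992, 0.0, 0.0]
ft_force: [-0.1, -0.8, 4.4]
```

```bash
python3 -m crank '[[0,0,0,0],[0,0,0,0],[0,0,0,0]]' -1 20 | tail -3
python3 -m crank '[[0,0,0,0],[0,0,0,0],[0,0,0,0],[0,0,0,0]]' -0.5| tail -3
python3 -m crank '[[0,0,0,0],[0,0,-0.02,0],[0,0,-0.05,0],[0,0,-0.1,0],[0,0,-0.18,0]]' -0.3
python3 -m crank '[[0,0,-0.1,0],[0,0,-0.2,0],[0,0,-0.3,0],[0,0,-0.35,0],[0,0,-0.35,0]]'
python3 -m crank '[[0,0,0,0],[0,0,0,0],[0,0,0,0]]' | head -2
python3 - <<'E'
from h import *
cc=cam('top');ss=cam('side')
t=cc['color'][130:235,95:222,::-1]; s=ss['color'][120:300,180:400,::-1]; w=cam('wrist')['color'][:,:,::-1]
r=lambda i,h:cv2.resize(i,(int(i.shape[1]*h/i.shape[0]),h),interpolation=cv2.INTER_CUBIC)
a=np.hstack([r(t,290),r(s,290)]); b=r(w,300); b=np.pad(b,((0,0),(0,max(0,a.shape[1]-b.shape[1])),(0,0)))
cv2.imwrite('pics/m7.png',np.vstack([a,b[:,:a.shape[1]]]))
hsv=cv2.cvtColor(np.ascontiguousarray(cc['color']),cv2.COLOR_RGB2HSV);m=cv2.inRange(hsv,(105,150,60),(125,255,255));m[:140]=0;m[295:]=0;m[:,:300]=0
print('blue px',np.argwhere(m).mean(0)[::-1],m.sum()/255)
E
```

```text
ft_force: [-0.9, -1.6, 5.7]
grip_width: 0.096
grasp_force: 47.1
ft_force: [-1.1, -0.2, 0.8]
grip_width: 0.253
grasp_force: 0.0
clock: 13.95
position: [0.593, 0.2406, 0.1724]
ee_rot: [0.126, 0.992, -0.001, -0.001]
ft_force: [-0.1, 0.2, -0.9]
grip_width: 0.349
grasp_force: 0.0
clock: 14.37
position: [0.5959, 0.2411, 0.3205]
ee_rot: [0.126, 0.992, 0.003, 0.004]
ft_force: [1.4, 0.6, 0.4]
grip_width: 0.349
grasp_force: 0.0
clock: 14.62
position: [0.5937, 0.2409, 0.3119]
blue px [353.84473198 222.61182994] 541.0
```

View pics/m7.png

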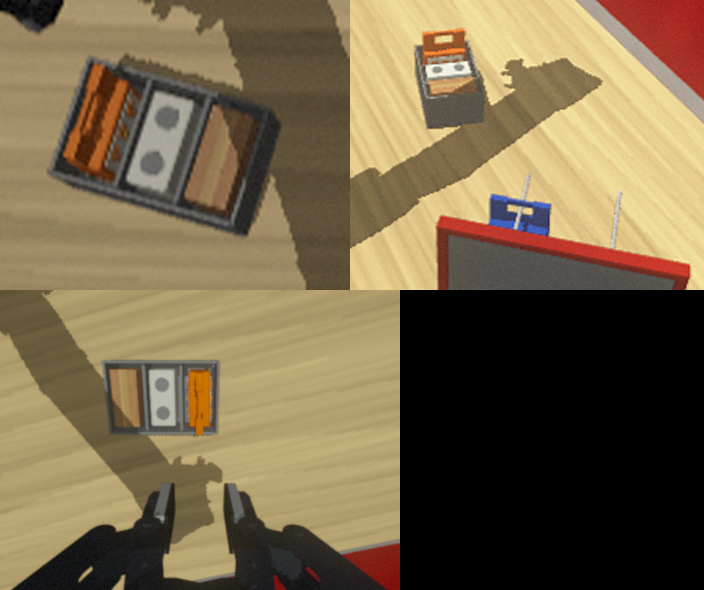

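The orange case stands upright inside the free bay, and the blue case, carton and junction box are where they were. The gripper is clear, so I'm handing in.

```bash
python3 -c "
from workcell import manip
print(manip.hand_in())"
```

```text
the job is handed in; nothing more can be done
None
```

The orange case was slid off its hook over the tip and now stands upright, released, in the free bay; the last pictures show the blue case, carton and junction box still in place, and the job is handed in (about 15 s on the robot clock, no verdict returned).

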